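# Vibration check on a returned vacuum pump

## Robot

A 6-joint arm with a two-finger parallel gripper is mounted at the origin on the work surface. World frame = base frame: x ahead of the robot, y to its left, z up, the work surface at z = 0. Lengths are in m, angles in rad, forces in N, time in s.
With the tool pointing down it reaches from about 0.3 to 0.875 m from the base axis. Payload 6.4 kg.
Tool frame: the origin (TCP) lies at the very end of the fingers, on their centre line; the grasp point (between the pads) lies 19 mm behind it; z points along the fingers, y is the line along which they close (so a half turn about z gives the same grasp; the last joint's range is limited). The gripper opens to 85 mm and grips with 20 to 120 N. Pads are 22 mm wide; open, the fingers measure 114 mm over their backs; the gripper's body (76 mm by 85 mm) begins 54 mm behind the grasp point. The pads swing forward as they close: fully open they stand 13 mm farther back than shut.
Start: joints at [-1.409, 0.181, 1.607, -0, 1.354, -0.206], TCP at [0.207, -0.537, 0.231] pointing down, gripper open.
Joint ranges: [-2.99, 2.99], [-0.89, 2.07], [0.3, 2.58], [-1.14, 4.28], [0, 2.63], [-3.12, 3.12]. Speed limits (rad/s): [2.57, 2.57, 3.01, 3.14, 3.14, 3.14].

## Interface

Orientations are given as a unit quaternion [w, x, y, z].
In Python, from bench import get_obs, optics, workorder gives the robot as it stands.
- The arm moves only by the shell command python3 -m jog 'ROWS'. ROWS is one flat JSON list of numbers that holds 1 to 10 rows one after another, with no inner brackets; each row has 7 numbers: dx, dy, dz in parts of the range, where 1.0 means 1 m, then a rotation vector rx, ry, rz in shares of 2 pi rad (1.0 is 2 pi rad), then the opening from 0.0 (shut) to 1.0 (fully open); each row is the pose to reach, as a shift and turn from the pose commanded when the command began, along the tool's axes at that moment; what a row does not reach only later rows make up. A row lasts 1/8 s, in which the tool goes at most 0.0625 m and 0.188 rad, less where a joint would pass 70% of its speed; a pose out of reach is approached as far as the arm can. The fingers move at their own pace and stop on an object; the grip force is fixed at half the most. Time passes only in rows, so rows that do not move let the fingers close. It prints the time, the measured TCP pose, the force, the opening and the grip force at its end. Input that does not fit is refused with a message, and nothing moves.
- get_obs(): the state, without advancing time (a new reading comes with each control period).
- optics.camera(name): name is "side" or "top" or "wrist"; returns (picture, depth): 400x640x3 uint8, blue, green, red; 400x640 float32, m along the optical axis (not along the pixel's ray), 0 where there is no reading.
- optics.camera_params(name): a dict with "fovy" (degrees; the focal length in pixels is half the picture's height over the tangent of half this angle, whatever the lens; pixels are square), "cx", "cy" (the principal point, pixels), "view" (4x4, takes a point from world to camera coordinates). Camera axes: x right, y up, looking along -z (the intrinsics and any distortion apply to the point x, -y, -z); pixel columns grow to the right and rows downward; lengths in m; the calibration is good to about 2 mm. The wrist camera is an equidistant fisheye: a pixel r from the principal point sees the ray r / f radians off the axis. A picture is of the moment at which its call begins: read the wrist's pose just before it. camera_params takes no time and is no camera call; for the wrist camera it gives the pose at the moment of the call.
- workorder.hand_in(): hands the job in; it is judged then, once.
The state is a dict: "time_s": time; "q": joint angles; "dq": joint speeds; "joint_efforts": joint torques, N m; "eef_pos": TCP position; "eef_rot": TCP orientation; "wrist_force": force on the tool from outside, world axes, zero at the start; "torque": the same for the moment, N m; "opening": opening from 0.0 (shut) to 1.0 (fully open); "grasp_force": force on a finger pad.
Only numpy, scipy, OpenCV 4.12 (cv2) and the standard library are available. Lean on these libraries where they do the work, as an engineer would, in place of code of your own. Each camera call takes 0.05 s, during which the arm holds its last target. There are 200 camera calls.

## Task

This vacuum pump came back from a customer: start it with the large round power key, let go, then set full speed with the square key (leave the small round low-speed key alone). Take the vibration pen from its leaning stand and hold it upright with its spring tip on the middle of the round machined pad on the bearing housing, between the key box and the pump head (not the pad on the head itself), pressing lightly so that the tip is pushed part of its way in but not to its stop. Finish while still holding the pen there steadily for the reading, gently throughout and without disturbing the other things on the bench.

Things in the scene. Friction and masses are not known exactly. Their poses are not given: they have to be found in the camera images.
- pump: vacuum pump fixed on the bench, shaft along its y; origin on the bench below the shaft, z up. Base plate 150 x 290 mm. Along y: fan cowl from -133 mm, grey motor, bearing housing 30 to 82 mm, square aluminium pump head 84 to 150 mm (top z 120 mm). Black key box on the motor: x +-33, y -93 to 23 mm, top z 148 mm. Inlet and silencer reach x +80 mm. Highest: the key tops, z 157 mm
- bearing_pad: the spot to measure: flat round machined steel pad, 24 mm across, level, facing up, with a dark rim and a centre dot, on a pedestal on the bearing housing; origin at the centre of its top face, 120 mm above the bench, at x 0, y 58 mm of the pump, 35 mm from the key box's end; rigid
- head_pad: a like pad, 24 mm across, on the pump head, NOT to be measured; origin at the centre of its top face, 128 mm above the bench, at x 0, y 117 mm of the pump
- key_power_top (a point): centre of the top face of the power key: large round white push button, 26 mm across, at y -69 mm of the pump (the end of the key box by the fan cowl); top 9 mm above the key box, pressed straight down
- key_low_top (a point): centre of the top face of the low-speed key, not to be pressed: small round white button, 16 mm across, in the middle of the key box, 34 mm from each of the other two; top 9 mm above the key box
- key_full_top (a point): centre of the top face of the full-speed key: square white button, 18 x 18 mm, at y -1 mm of the pump (the end of the key box by the bearing housing); top 9 mm above the key box, pressed straight down
- key_power (a joint): travel of the power key, m: 0 up, 0.005 fully down; springs back; 1.2 N to start, 4.2 N fully down; counts as pressed beyond 0.003
- key_low (a joint): travel of the low-speed key, m; as the power key
- key_full (a joint): travel of the full-speed key, m; as the power key; counts as pressed beyond 0.003
- stand: black pen stand fixed to the bench, base 106 x 80 x 14 mm; origin on the bench under its middle; its socket (outside 33 x 39 mm) leans 20 degrees, top towards the stand's -x side; the socket's rim is 88 mm along the pen from the pen's origin, about 105 mm above the bench
- pen: grey vibration pen, 155 mm long, 0.15 kg, loose in the stand (1.5 mm play each side), leaning 20 degrees; draw it out along its axis by 100 mm. Origin: end of its spring tip (fully out); z runs up the pen. Housing 22 (x) x 28 mm (y) from z 50 to 155 mm, free above z 88 mm; cone and 12 mm sleeve below down to z 14 mm; then the tip. Good grip: z 122 mm, across the 28 mm
- pen_tip_end (a point): round end of the pen's spring tip, a 6 mm steel rod that stands 14 mm out of the sleeve on the pen's axis; at the pen's origin when fully out
- pen_tip (a joint): how far the spring tip is pushed in, m: 0 out, 0.008 at its stop; 1 N to start, about 6.6 N at the stop (700 N/m)
- phone: bystander: black phone 150 x 74 x 9 mm lying flat, origin under its middle
- mouse: bystander: black computer mouse 105 x 60 x 32 mm, origin under its middle
- scanner: bystander: black hand-held bar-code scanner lying down, 210 mm long (from x -90 to 119 mm), 80 mm wide, 46 mm high
- bottle: bystander: water bottle, 64 mm across, 205 mm tall, origin under its middle
- tape_roll: bystander: roll of packing tape lying flat, 104 mm across, 48 mm high, origin under its middle
- tie_box: bystander: small blue box of ties, 70 x 120 x 30 mm, origin under its middle
- screwdriver: bystander: screwdriver 190 mm long lying in front of the pump (robot's side)
- tape_measure: bystander: black pocket tape measure 66 x 38 x 62 mm, in front of the pen stand (robot's side), origin under its middle
Not all that is in view belongs to the job. What is shaped like the pen but red or white is not meant.

How it is judged:
By the outcome, as a careful person would: the job done as asked, in the order asked, and still so for the second after the job is handed in, while the arm keeps its last pose, push and grip.
It also fails if it takes over 62 s, if anything falls off the work surface, if the arm or the gripper's body presses on something with over 40 N, if the wrist force passes 120 N, or if a joint passes its speed limit or range.

## Working session

There is one attempt and no reset: what is moved stays moved. The work goes in short steps, Python scripts to look and compute and a shell command to move; the robot and the scene stay as the last step left them, time stands still between calls to the robot, and variables do not carry over. Pictures are saved under pics/ and viewed, at most 10 in all, crops included, and the job is handed in when it is done.

```bash
mkdir -p pics; ls; python3 - <<'E'
from bench import get_obs, optics
import cv2,numpy as np
o=get_obs();print(o)
for n in ("side","top"):
    p,d=optics.camera(n);cv2.imwrite(f"pics/{n}0.png",p);np.save(f"pics/{n}0.npy",d);print(n,optics.camera_params(n))
E
```

```text
pics
{'time_s': 0.0, 'q': array([-1.40931596e+00,  1.81546173e-01,  1.60803644e+00,  6.21232134e-06,
        1.35379959e+00, -2.06297852e-01]), 'dq': array([-0.00127242, -0.00017039,  0.00160994,  0.00085859,  0.00056037,
        0.00050125]), 'joint_efforts': array([-3.24166449e-04, -4.44866288e+01, -3.51341057e+01, -2.12496498e-04,
        9.10090195e-03,  1.46116088e-05]), 'eef_pos': array([ 0.20666352, -0.53596988,  0.23036753]), 'eef_rot': array([-8.94485210e-04,  9.83139718e-01,  1.82853752e-01,  2.30811235e-05]), 'wrist_force': array([-0.35812313, -0.14208354, -0.20666632]), 'torque': array([ 0.00726788, -0.03206037,  0.02179786]), 'grasp_force': 0.0, 'opening': 0.9988329626770783}
side {'fovy': 55.817797822941436, 'cx': 322.46418595245973, 'cy': 202.04923674308552, 'view': array([[-0.69318169, -0.72062687,  0.01400211,  0.41174568],
       [ 0.46093053, -0.42827351,  0.77725469, -0.34292691],
       [-0.55411388,  0.54523273,  0.62903027, -0.82450314],
       [ 0.        ,  0.        ,  0.        ,  1.        ]])}
top {'fovy': 52.36307591111641, 'cx': 319.47703915808404, 'cy': 198.9560979561829, 'view': array([[ 0.02248557, -0.99959555, -0.01741103,  0.00893955],
       [ 0.98059504,  0.01865895,  0.19515435, -0.55849685],
       [-0.19475054, -0.02146132,  0.98061799, -1.45645516],
       [ 0.        ,  0.        ,  0.        ,  1.        ]])}
```

View pics/top0.png

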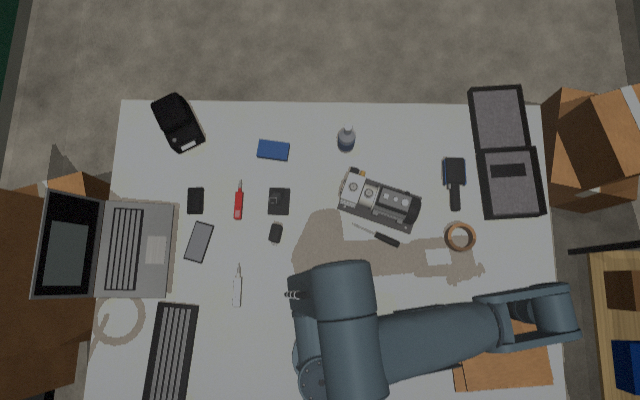

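View pics/side0.png

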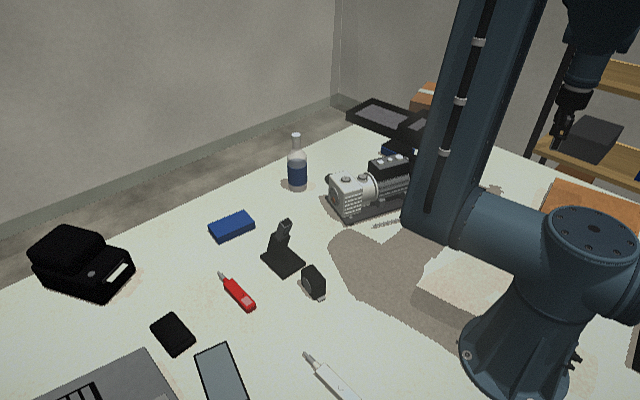

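Top view: pump (378,200) with its head towards image left, stand with pen (279,201), bottle (346,138), tape measure (275,233), screwdriver (378,235). Candidates for the pen: the grey one in the stand (279,201), the red one lying at (239,200) and the white one lying at (237,285). I choose the grey one in the stand and check it in a crop.

```bash
python3 - <<'E'
import cv2,numpy as np
t=cv2.imread("pics/top0.png");s=cv2.imread("pics/side0.png")
def crop(im,x,y,w,h,k): return cv2.resize(im[y:y+h,x:x+w],None,fx=k,fy=k,interpolation=cv2.INTER_CUBIC)
a=crop(t,335,160,100,75,4) # 400x300
b=crop(t,255,175,100,75,4)
c=crop(s,320,140,100,75,4); d=crop(s,250,205,100,75,4)
im=np.vstack([np.hstack([a,b]),np.hstack([c,d])])
for i in range(0,800,40): cv2.line(im,(i,0),(i,4),(0,0,255),1);cv2.line(im,(i,300),(i,304),(0,0,255),1)
for j in range(0,600,40): cv2.line(im,(0,j),(4,j),(0,0,255),1)
cv2.imwrite("pics/c1.png",im)
E
```

```text
(no output)
```

View pics/c1.png

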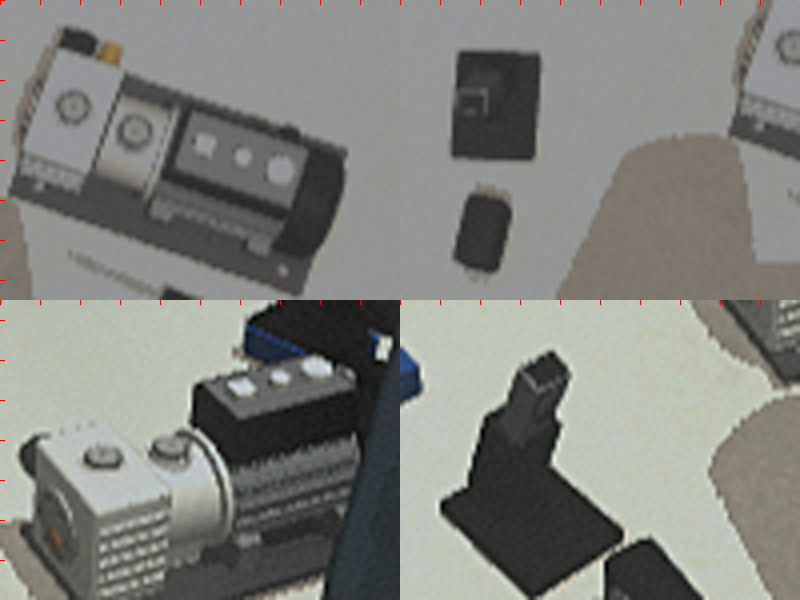

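Crop: the pad sequence along the pump is head pad (73,106), bearing pad (134,131), square key (204,143), small key (242,156), power key (281,169) in the top crop. In the side crop they are at (103,457), (171,448), (240,386), (279,377), (318,369). The grey pen sits in the stand, with its top at (473,99) in the top crop and (548,370) in the side crop.

```bash
cat > h.py <<'E'
import numpy as np,cv2
from bench import get_obs,optics
from scipy.spatial.transform import Rotation as R
from scipy.optimize import least_squares
def ray(P,u,v,fish=False):
    f=200/np.tan(np.radians(P["fovy"]/2)); V=P["view"]
    a,b=(u-P["cx"])/f,(v-P["cy"])/f
    if fish:
        r=np.hypot(a,b); k=np.sin(r)/r if r>1e-9 else 1; d=np.array([a*k,-b*k,-np.cos(r)])
    else: d=np.array([a,-b,-1.]); d/=np.linalg.norm(d)
    Rm=V[:3,:3]; return -Rm.T@V[:3,3], Rm.T@d
def tri(rays):
    A=np.zeros((3,3));B=np.zeros(3)
    for c,d in rays:
        M=np.eye(3)-np.outer(d,d);A+=M;B+=M@c
    p=np.linalg.solve(A,B)
    return p,max(np.linalg.norm((np.eye(3)-np.outer(d,d))@(p-c)) for c,d in rays)
def atz(r,z): c,d=r; return c+d*(z-c[2])/d[2]
def proj(P,X,fish=False):
    f=200/np.tan(np.radians(P["fovy"]/2)); p=P["view"][:3,:3]@X+P["view"][:3,3]; x,y,z=p[0],-p[1],-p[2]
    r=np.hypot(x,y); k=(np.arctan2(r,z)/max(r,1e-9)) if fish else 1/z
    return np.array([P["cx"]+f*k*x,P["cy"]+f*k*y])
def rot(): q=get_obs()["eef_rot"]; return R.from_quat(np.r_[q[1:],q[0]])
E
python3 - <<'E'
from h import *
T=optics.camera_params("top");S=optics.camera_params("side")
g=lambda c,x0,y0,X,Y:(x0+(c[0]-X+.5)/4-.5,y0+(c[1]-Y+.5)/4-.5)
pts=dict(head=((73,106),(103,457)),bear=((134,131),(171,448)),full=((204,143),(240,386)),low=((242,156),(279,377)),power=((281,169),(318,369)))
W={}
for k,(t,s) in pts.items():
    p,e=tri([ray(T,*g(t,335,160,0,0)),ray(S,*g(s,320,140,0,300))]);W[k]=p;print(k,p.round(4),round(e,4))
p,e=tri([ray(T,*g((473,99),255,175,400,0)),ray(S,*g((548,370),250,205,400,300))]);print("pentop",p,e)
for c in ((458,51),(540,55),(535,160),(451,156)): print("base",atz(ray(T,*g(c,255,175,400,0)),.014).round(4))
# fit pump pose
L=np.array([[0,.117,.128],[0,.058,.120],[0,-.001,.157],[0,-.035,.157],[0,-.069,.157]]);w=np.array(list(W.values()))
f=lambda q:(R.from_euler('z',q[2]).apply(L)+[q[0],q[1],q[3]]-w).ravel()
r=least_squares(f,[.5,-.2,-1.5,0]);print("pump",r.x,r.fun.reshape(-1,3).round(4));print((w+r.fun.reshape(-1,3)).round(4))
E
```

```text
head [ 0.5956 -0.0976  0.1227] 0.0024
bear [ 0.5756 -0.1526  0.115 ] 0.0024
full [ 0.5583 -0.2087  0.1546] 0.0033
low [ 0.5472 -0.2418  0.1537] 0.0028
power [ 0.5362 -0.2759  0.1517] 0.0021
pentop [0.53386446 0.18030993 0.16048988] 0.0014552723449698898
base [0.6081 0.2163 0.014 ]
base [0.6056 0.1371 0.014 ]
base [0.5035 0.1381 0.014 ]
base [0.5058 0.2182 0.014 ]
pump [ 0.5581914  -0.20861871 -0.31946168 -0.00426622] [[-0.0007  0.      0.001 ]
 [ 0.0008 -0.0009  0.0007]
 [-0.0004 -0.0008 -0.0018]
 [-0.     -0.0001 -0.001 ]
 [ 0.0003  0.0018  0.0011]]
[[ 0.5949 -0.0975  0.1237]
 [ 0.5764 -0.1536  0.1157]
 [ 0.5579 -0.2096  0.1527]
 [ 0.5472 -0.2418  0.1527]
 [ 0.5365 -0.2741  0.1527]]
```

Units first: turns go in shares of 2 pi rad. So 0.368 rad / 6.2832 = 0.0586.

```bash
python3 -m jog '[0.434, -0.1715, -0.1, 0, 0, 0.0586, 0, 0.434, -0.1715, -0.1, 0, 0, 0.0586, 0, 0.434, -0.1715, -0.1, 0, 0, 0.0586, 0, 0.434, -0.1715, -0.1, 0, 0, 0.0586, 0, 0.434, -0.1715, -0.1, 0, 0, 0.0586, 0, 0.434, -0.1715, -0.1, 0, 0, 0.0586, 0, 0.434, -0.1715, -0.1, 0, 0, 0.0586, 0, 0.434, -0.1715, -0.1, 0, 0, 0.0586, 0, 0.434, -0.1715, -0.1, 0, 0, 0.0586, 0, 0.434, -0.1715, -0.1, 0, 0, 0.0586, 0]'
python3 - <<'E'
from h import *
import pickle
P=optics.camera_params("wrist");p,d=optics.camera("wrist");cv2.imwrite("pics/w1.png",p);pickle.dump(P,open("pics/w1.pkl","wb"));print(get_obs()["eef_pos"],get_obs()["eef_rot"],P)
for n,X in dict(head=[.5949,-.0975,.128],bear=[.5764,-.1536,.12],full=[.5579,-.2096,.157],low=[.5472,-.2418,.157],power=[.5365,-.2741,.157],pentop=[.534,.18,.165]).items(): print(n,proj(P,np.array(X),True).round(1))
E
```

```text
time_s: 1.35
eef_pos: [0.5496, -0.2205, 0.3305]
eef_rot: [-0.0, 1.0, 0.0, -0.001]
wrist_force: [-0.5, -0.0, 0.1]
opening: -0.004
grasp_force: 0.0
[ 0.54924422 -0.22100441  0.33048149] [-2.09363756e-04  9.99999618e-01 -4.38111387e-04 -7.26630175e-04] {'fovy': 65.70646984690485, 'cx': 313.2223564888372, 'cy': 198.82514647457472, 'view': array([[ 2.79358927e-04, -9.99999869e-01, -4.29602097e-04,
        -2.19979452e-01],
       [ 9.49701479e-01,  3.99840291e-04, -3.13156415e-01,
        -4.50472865e-01],
       [ 3.13156546e-01, -3.20510707e-04,  9.49701466e-01,
        -6.47192084e-01],
       [ 0.00000000e+00,  0.00000000e+00,  0.00000000e+00,
         1.00000000e+00]])}
head [207.5 134.6]
bear [256.2 147.8]
full [303.4 170.1]
low [333.9 180. ]
power [363.6 189.7]
pentop [ 37.3 195.3]
```

View pics/w1.png

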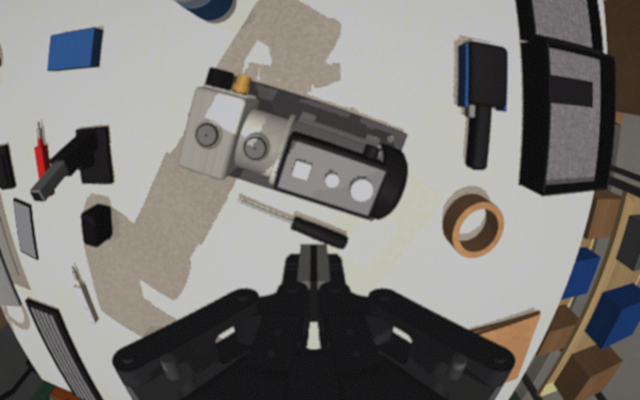

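The picture agrees with the prediction to within 2 px: head pad (207,134), bearing pad (256,147), square key (302,170), small key (332,180), power key (362,188). That confirms the fit to about 1 mm. Next, above the power key, shut fingers.

```bash
python3 -m jog '[-0.0125, 0.0525, 0, 0, 0, 0, 0, -0.0125, 0.0525, 0.06, 0, 0, 0, 0, -0.0125, 0.0525, 0.12, 0, 0, 0, 0, -0.0125, 0.0525, 0.162, 0, 0, 0, 0, -0.0125, 0.0525, 0.162, 0, 0, 0, 0]'
python3 -m jog '[0, 0, 0.006, 0, 0, 0, 0, 0, 0, 0.008, 0, 0, 0, 0, 0, 0, 0.01, 0, 0, 0, 0, 0, 0, 0.0115, 0, 0, 0, 0, 0, 0, 0.0115, 0, 0, 0, 0]'
```

```text
time_s: 2.02
eef_pos: [0.5341, -0.2723, 0.1651]
eef_rot: [-0.003, 1.0, -0.001, -0.004]
wrist_force: [-0.3, 0.5, 0.3]
opening: 0.003
grasp_force: 0.0
time_s: 2.65
eef_pos: [0.5377, -0.2729, 0.158]
eef_rot: [0.0, 1.0, 0.0, 0.0]
wrist_force: [-0.2, 0.6, -0.0]
opening: 0.003
grasp_force: 0.0
```

```bash
python3 -m jog '[0, 0, 0.001, 0, 0, 0, 0, 0, 0, 0.002, 0, 0, 0, 0, 0, 0, 0.003, 0, 0, 0, 0, 0, 0, 0.003, 0, 0, 0, 0]'
```

```text
time_s: 3.15
eef_pos: [0.5377, -0.273, 0.155]
eef_rot: [0.0, 1.0, -0.0, 0.0]
wrist_force: [-0.4, 0.1, 1.8]
opening: -0.002
grasp_force: 1.1
```

```bash
python3 -m jog '[0, 0, 0.001, 0, 0, 0, 0, 0, 0, 0.002, 0, 0, 0, 0, 0, 0, 0.003, 0, 0, 0, 0, 0, 0, 0.003, 0, 0, 0, 0, 0, 0, 0.003, 0, 0, 0, 0]'
```

```text
time_s: 3.78
eef_pos: [0.5377, -0.273, 0.1521]
eef_rot: [0.0, 1.0, -0.0, 0.0]
wrist_force: [0.5, 2.2, 5.4]
opening: -0.002
grasp_force: 2.6
```

```bash
python3 -m jog '[0, 0, -0.004, 0, 0, 0, 0, 0, 0, -0.012, 0, 0, 0, 0, 0, 0, -0.035, 0, 0, 0, 0, 0.0105, -0.032, -0.035, 0, 0, 0, 0, 0.021, -0.064, -0.03, 0, 0, 0, 0, 0.021, -0.064, -0.03, 0, 0, 0, 0, 0.021, -0.064, -0.012, 0, 0, 0, 0, 0.021, -0.064, -0.007, 0, 0, 0, 0, 0.021, -0.064, -0.007, 0, 0, 0, 0]'
python3 -m jog '[0, 0, 0.002, 0, 0, 0, 0, 0, 0, 0.003, 0, 0, 0, 0, 0, 0, 0.004, 0, 0, 0, 0, 0, 0, 0.004, 0, 0, 0, 0]'
```

```text
time_s: 4.9
eef_pos: [0.5578, -0.2095, 0.1577]
eef_rot: [-0.0, 1.0, -0.001, -0.001]
wrist_force: [0.7, -0.5, 1.1]
opening: 0.003
grasp_force: 0.0
time_s: 5.4
eef_pos: [0.5588, -0.2093, 0.1552]
eef_rot: [0.0, 1.0, -0.0, 0.0]
wrist_force: [-0.7, -1.6, 2.0]
opening: 0.0
grasp_force: 1.1
```

```bash
python3 -m jog '[0, 0, 0.001, 0, 0, 0, 0, 0, 0, 0.0018, 0, 0, 0, 0, 0, 0, 0.0025, 0, 0, 0, 0, 0, 0, 0.0025, 0, 0, 0, 0]'
```

```text
time_s: 5.9
eef_pos: [0.5589, -0.2093, 0.1526]
eef_rot: [0.0, 1.0, -0.0, 0.0]
wrist_force: [-0.3, -3.2, 2.9]
opening: -0.002
grasp_force: 1.9
```

```bash
python3 -m jog '[0, 0, 0.0008, 0, 0, 0, 0, 0, 0, 0.0015, 0, 0, 0, 0, 0, 0, 0.0015, 0, 0, 0, 0]'
```

```text
time_s: 6.28
eef_pos: [0.5589, -0.2093, 0.152]
eef_rot: [0.0, 1.0, -0.0, 0.0]
wrist_force: [-2.2, -1.4, 10.1]
opening: -0.0
grasp_force: 4.8
```

Both keys pressed. Lift, and look from a second place over the bearing pad.

```bash
python3 -m jog '[0, 0, -0.004, 0, 0, 0, 0, 0, 0, -0.02, 0, 0, 0, 0, 0, 0, -0.08, 0, 0, 0, 0, -0.039, -0.059, -0.14, 0, 0, 0, 0.5, -0.039, -0.059, -0.148, 0, 0, 0, 1, -0.039, -0.059, -0.148, 0, 0, 0, 1, -0.039, -0.059, -0.148, 0, 0, 0, 1]'
python3 - <<'E'
from h import *
import pickle
P=optics.camera_params("wrist");p,d=optics.camera("wrist");cv2.imwrite("pics/w2.png",p);pickle.dump(P,open("pics/w2.pkl","wb"));print(get_obs()["eef_pos"])
E
python3 -m jog '[0, -0.06, -0.03, 0, 0, 0, 1, -0.02, -0.12, -0.04, 0, 0, 0, 1, -0.03, -0.18, -0.05, 0, 0, 0, 1, -0.04, -0.24, -0.05, 0, 0, 0, 1, -0.05, -0.3, -0.05, 0, 0, 0, 1, -0.05, -0.33, -0.05, 0, 0, 0, 1, -0.05, -0.33, -0.05, 0, 0, 0, 1, -0.05, -0.33, -0.05, 0, 0, 0, 1]'
python3 - <<'E'
from h import *
import pickle
P=optics.camera_params("wrist");p,d=optics.camera("wrist");cv2.imwrite("pics/w3.png",p);pickle.dump(P,open("pics/w3.pkl","wb"));print(get_obs()["eef_pos"])
P3=P;P2=pickle.load(open("pics/w2.pkl","rb"))
def cr(f,c,k,w=200,h=150):
    im=cv2.imread(f);x,y=int(c[0])-w//2,int(c[1])-h//2;x=min(max(x,0),640-w);y=min(max(y,0),400-h);print(f,x,y);return cv2.resize(im[y:y+h,x:x+w],None,fx=k,fy=k,interpolation=cv2.INTER_CUBIC)
b=np.array([.5764,-.1536,.12]);pt=np.array([.534,.18,.165])
print(proj(P2,b,True),proj(P3,pt,True))
t=cv2.imread("pics/w3.png")
im=np.vstack([np.hstack([cr("pics/w2.png",proj(P2,b,True),4,100,75),cr("pics/w1.png",(256,147),4,100,75)]),np.hstack([cr("pics/w3.png",proj(P3,pt,True),4,100,75),cr("pics/w3.png",proj(P3,pt,True)+[0,0],2,200,150)])])
cv2.imwrite("pics/c2.png",im)
E
```

```text
time_s: 7.15
eef_pos: [0.5193, -0.1499, 0.2979]
eef_rot: [-0.0, 1.0, -0.0, -0.001]
wrist_force: [-0.7, -0.3, -0.3]
opening: 0.846
grasp_force: 0.0
[ 0.51918862 -0.15000965  0.29729887]
time_s: 8.2
eef_pos: [0.4698, 0.1793, 0.3475]
eef_rot: [0.0, 1.0, -0.0, -0.001]
wrist_force: [-0.1, 0.2, 0.6]
opening: 0.996
grasp_force: 0.0
[0.46988897 0.17893061 0.34780639]
[317.54296663 123.29560158] [312.87881195 115.92940385]
pics/w2.png 267 86
pics/w1.png 206 110
pics/w3.png 262 78
pics/w3.png 212 40
```

View pics/c2.png

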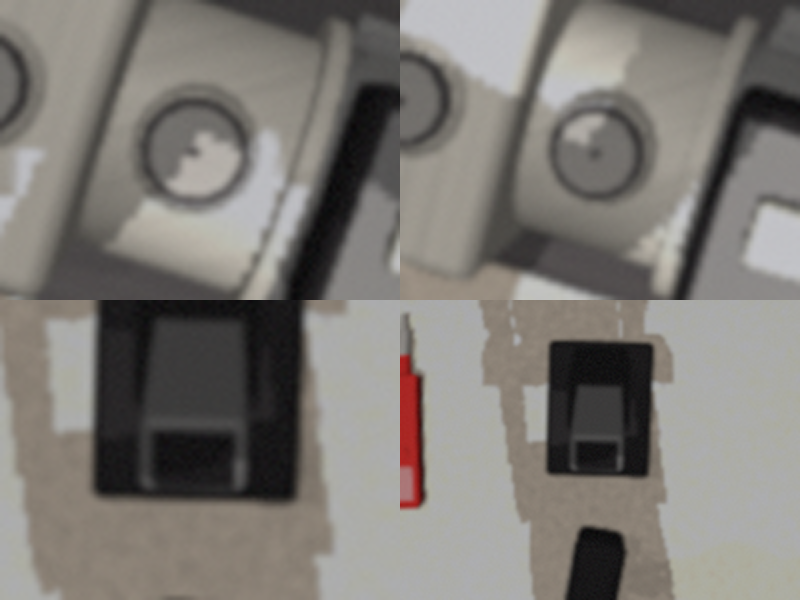

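c2: the bearing pad's centre is at (315.4,123.4) in w2 and (254.4,147.6) in w1. The end face of the pen in w3 is centred at (309.9,117.1), spanning about 26 px for its 28 mm side, so the closing direction is along world y.

```bash
python3 - <<'E'
from h import *
import pickle
T=optics.camera_params("top");S=optics.camera_params("side");P1,P2,P3=[pickle.load(open(f"pics/w{i}.pkl","rb")) for i in (1,2,3)]
g=lambda c,x0,y0,X,Y:(x0+(c[0]-X+.5)/4-.5,y0+(c[1]-Y+.5)/4-.5)
r1,r2=ray(P1,254.4,147.6,True),ray(P2,315.4,123.4,True)
print("bear w1w2",tri([r1,r2]),"all",tri([r1,r2,ray(T,*g((134,131),335,160,0,0)),ray(S,*g((171,448),320,140,0,300))]),"at .12",atz(r1,.12),atz(r2,.12))
r3=ray(P3,309.9,117.1,True)
print("pen",tri([r3,ray(T,*g((473,99),255,175,400,0)),ray(S,*g((548,370),250,205,400,300))]),atz(r3,.168))
ct=lambda x,y:(262+(x+.5)/4-.5,78+(y-300+.5)/4-.5)
for n,c,z in(("end L near",(140,490),.164),("end R near",(247,490),.164),("end L far",(142,426),.172),("end R far",(245,426),.172),("rimL",(152,318),.108),("rimR",(240,318),.108),("base fl",(97,493),.014),("base fr",(297,497),.014)): print(n,atz(ray(P3,*ct(*c),True),z).round(4))
print("tape",atz(ray(P3,212+(600-400)/2,40+(530-300)/2,True),.062))
E
```

```text
bear w1w2 (array([ 0.57638827, -0.15133492,  0.11907238]), np.float64(0.00018227668591607357)) all (array([ 0.57563693, -0.15164111,  0.11574285]), np.float64(0.0031152547980244096)) at .12 [ 0.57670109 -0.15145166  0.12      ] [ 0.57628711 -0.15139493  0.12      ]
pen (array([0.53299981, 0.18147522, 0.16170426]), np.float64(0.002318436303354732)) [0.53293856 0.18306955 0.168     ]
end L near [0.5243 0.197  0.164 ]
end R near [0.5242 0.169  0.164 ]
end L far [0.5415 0.196  0.172 ]
end R far [0.5414 0.1699 0.172 ]
rimL [0.5729 0.196  0.108 ]
rimR [0.5729 0.1694 0.108 ]
base fl [0.5111 0.2215 0.014 ]
base fr [0.5094 0.1448 0.014 ]
tape [0.47381717 0.18131531 0.062     ]
```

In the tool's units: 0.349 rad / 6.2832 = 0.0555.

```bash
python3 -m jog '[0.02, -0.0035, 0.05, 0, 0.0271, 0, 1, 0.04, -0.0035, 0.1, 0, 0.0555, 0, 1, 0.054, -0.0035, 0.13, 0, 0.0555, 0, 1, 0.054, -0.0035, 0.13, 0, 0.0555, 0, 1, 0.054, -0.0035, 0.13, 0, 0.0555, 0, 1]'
python3 - <<'E'
from h import *
import pickle
P=optics.camera_params("wrist");p,d=optics.camera("wrist");cv2.imwrite("pics/w4.png",p);pickle.dump(P,open("pics/w4.pkl","wb"));print(get_obs()["eef_pos"],rot().as_matrix().round(3))
pt=np.array([.533,.183,.168]);print(proj(P,pt,True));np.save("pics/w4.npy",d)
c=proj(P,pt,True).astype(int);x,y=max(c[0]-100,0),max(c[1]-75,0);print(x,y)
cv2.imwrite("pics/c4.png",cv2.resize(p[y:y+150,x:x+200],None,fx=4,fy=4,interpolation=cv2.INTER_CUBIC))
E
```

```text
time_s: 8.88
eef_pos: [0.5249, 0.1828, 0.2206]
eef_rot: [0.0, 0.985, -0.001, 0.174]
wrist_force: [-0.5, 0.2, 0.7]
opening: 1.003
grasp_force: 0.0
[0.52524101 0.18306309 0.22124648] [[ 0.939 -0.001  0.345]
 [-0.001 -1.    -0.   ]
 [ 0.345 -0.    -0.939]]
[313.72599544 236.33684337]
213 161
```

View pics/c4.png

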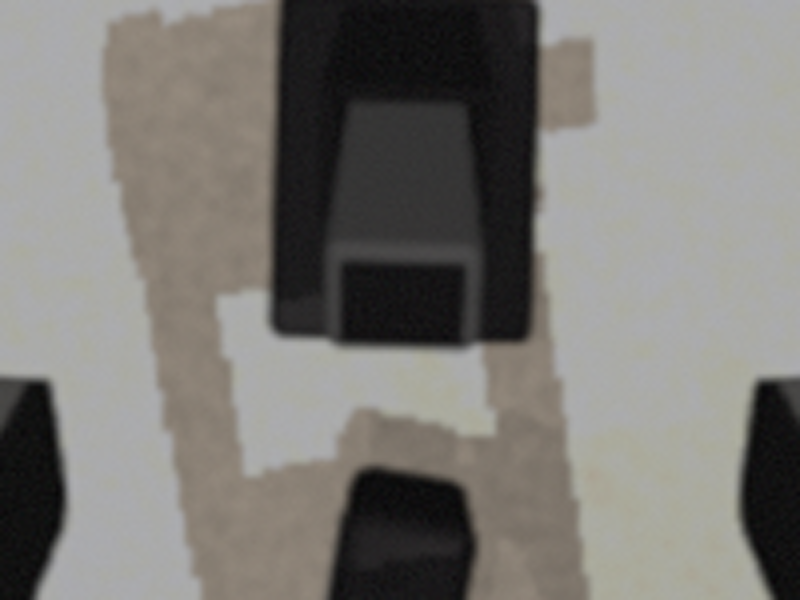

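c4: the pen's end face spans (325..482, 242..346) in the crop, so its centre is at (313.6,234.0), 2 px from the prediction.

```bash
python3 - <<'E'
from h import *
import pickle
P3,P4=[pickle.load(open(f"pics/w{i}.pkl","rb")) for i in (3,4)]
c4=lambda x,y:(213+(x+.5)/4-.5,161+(y+.5)/4-.5); ct=lambda x,y:(262+(x+.5)/4-.5,78+(y-300+.5)/4-.5)
for n,a,b in(("c",(193,458),(404,293)),("farL",(142,426),(325,242)),("farR",(245,426),(482,242)),("nearL",(140,490),(333,346)),("nearR",(247,490),(474,346)),("rimL",(152,318),(350,100)),("rimR",(240,318),(467,100))):
    p,e=tri([ray(P3,*ct(*a),True),ray(P4,*c4(*b),True)]);print(n,p.round(4),round(e,4))
d=np.load("pics/w4.npy");V=np.linalg.inv(P4["view"])
for x,y in((404,300),(404,170),(404,120)):
    u,v=c4(x,y);z=d[int(round(v)),int(round(u))];c,dr=ray(P4,u,v,True);ax=-P4["view"][2,:3];print((c+dr*z/(dr@ax)).round(4))
E
```

```text
c [0.5296 0.1834 0.1063] 0.0004
farL [0.5405 0.1997 0.1112] 0.0011
farR [0.542  0.1691 0.1562] 0.0011
nearL [0.5228 0.1974 0.1458] 0.0007
nearR [0.5216 0.1685 0.1348] 0.0006
rimL [0.5733 0.1957 0.102 ] 0.0005
rimR [0.572  0.1696 0.1196] 0.0002
[0.5334 0.1831 0.1674]
[0.5567 0.183  0.1365]
[0.5684 0.1829 0.1079]
```

```bash
python3 -m jog '[-0.011, 0, 0, 0, 0, 0, 1, -0.011, 0, 0.04, 0, 0, 0, 1, -0.011, 0, 0.08, 0, 0, 0, 1, -0.011, 0, 0.104, 0, 0, 0, 1, -0.011, 0, 0.104, 0, 0, 0, 1]'
python3 -m jog '[0, 0, 0, 0, 0, 0, 0, 0, 0, 0, 0, 0, 0, 0, 0, 0, 0, 0, 0, 0, 0, 0, 0, 0, 0, 0, 0, 0, 0, 0, 0, 0, 0, 0, 0, 0, 0, 0, 0, 0, 0, 0, 0, 0, 0, 0, 0, 0, 0]'
```

```text
time_s: 9.55
eef_pos: [0.5477, 0.1833, 0.116]
eef_rot: [0.0, 0.985, -0.0, 0.172]
wrist_force: [-0.1, 0.9, 0.8]
opening: 1.001
grasp_force: 0.0
time_s: 10.42
eef_pos: [0.5495, 0.1837, 0.1184]
eef_rot: [-0.0, 0.985, -0.0, 0.174]
wrist_force: [-3.1, 0.0, 5.9]
opening: 0.322
grasp_force: 61.4
```

```bash
python3 -m jog '[0, 0, -0.005, 0, 0, 0, 0, 0, 0, -0.015, 0, 0, 0, 0, 0, 0, -0.03, 0, 0, 0, 0, 0, 0, -0.05, 0, 0, 0, 0, 0, 0, -0.07, 0, 0, 0, 0, 0, 0, -0.09, 0, 0, 0, 0, 0, 0, -0.11, 0, 0, 0, 0, 0, 0, -0.125, 0, 0, 0, 0, 0, 0, -0.125, 0, 0, 0, 0]'
python3 - <<'E'
from h import *
import pickle
for n in("wrist","side"):
    P=optics.camera_params(n);p,d=optics.camera(n);cv2.imwrite(f"pics/{n}5.png",p);pickle.dump(P,open(f"pics/{n}5.pkl","wb"))
o=get_obs();print(o["eef_pos"],o["eef_rot"])
cv2.imwrite("pics/c5.png",np.hstack([cv2.imread("pics/wrist5.png")[100:400,120:520],cv2.resize(cv2.imread("pics/side5.png")[100:250,200:400],None,fx=2,fy=2,interpolation=cv2.INTER_CUBIC)]))
E
```

```text
time_s: 11.55
eef_pos: [0.5061, 0.1838, 0.2362]
eef_rot: [-0.0, 0.985, 0.0, 0.175]
wrist_force: [0.3, -0.6, -1.5]
opening: 0.322
grasp_force: 60.7
[0.50566769 0.18351361 0.2342933 ] [ 5.36492546e-05  9.84888207e-01 -5.47727672e-05  1.73191261e-01]
```

View pics/c5.png

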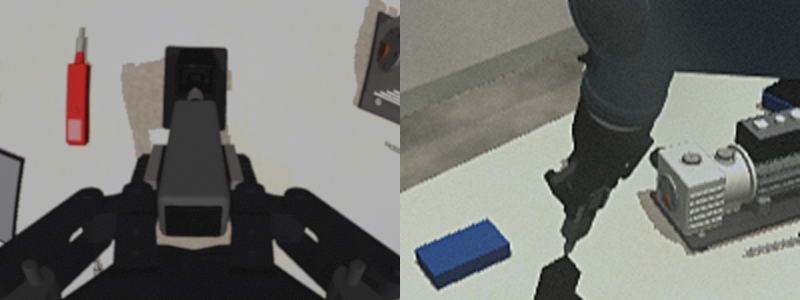

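c5: the pen is held in the fingers with its tip clear of the socket, and nothing else has moved. Next, lift, turn it upright and carry it over to the bearing pad with clearance.

In the tool's units: -0.349 rad / 6.2832 = -0.0555.

```bash
python3 -m jog '[0.0205, 0, -0.0564, 0, 0, 0, 0, 0.035, 0.03, -0.05, 0, -0.0159, 0, 0, 0.05, 0.07, -0.045, 0, -0.0318, 0, 0, 0.065, 0.11, -0.04, 0, -0.0477, 0, 0, 0.08, 0.155, -0.035, 0, -0.0555, 0, 0, 0.085, 0.2, -0.032, 0, -0.0555, 0, 0, 0.0868, 0.245, -0.0323, 0, -0.0555, 0, 0, 0.0868, 0.29, -0.0323, 0, -0.0555, 0, 0, 0.0868, 0.32, -0.0323, 0, -0.0555, 0, 0, 0.0868, 0.335, -0.0323, 0, -0.0555, 0, 0]'
python3 -m jog '[0, 0, 0.015, 0, 0, 0, 0, 0, 0, 0.03, 0, 0, 0, 0, 0, 0, 0.03, 0, 0, 0, 0, 0, 0, 0.03, 0, 0, 0, 0]'
python3 - <<'E'
from h import *
import pickle
o=get_obs();print(o["eef_pos"],rot().as_matrix().round(4),o["opening"])
tip=o["eef_pos"]+rot().apply([0,0,.103]);tgt=np.array([.5765,-.1514,.12])
ims=[]
for n in("wrist","side","top"):
    P=optics.camera_params(n);p,d=optics.camera(n);cv2.imwrite(f"pics/{n}6.png",p);pickle.dump(P,open(f"pics/{n}6.pkl","wb"))
    c=proj(P,tip,n=="wrist");print(n,c.round(1),proj(P,tgt,n=="wrist").round(1))
    x,y=int(c[0])-50,int(c[1])-37;print(x,y)
    if n!="top": ims.append(cv2.resize(p[y:y+75,x:x+100],None,fx=4,fy=4,interpolation=cv2.INTER_CUBIC))
cv2.imwrite("pics/c6.png",np.hstack(ims))
E
```

```text
time_s: 12.9
eef_pos: [0.5761, -0.153, 0.2933]
eef_rot: [-0.001, 1.0, -0.001, -0.001]
wrist_force: [0.4, 0.1, -1.6]
opening: 0.32
grasp_force: 60.6
time_s: 13.4
eef_pos: [0.5767, -0.1506, 0.2648]
eef_rot: [-0.0, 1.0, 0.001, -0.0]
wrist_force: [0.0, 0.6, -0.9]
opening: 0.322
grasp_force: 60.6
[ 0.57671624 -0.15061715  0.2647834 ] [[ 1.e+00  1.e-03 -1.e-04]
 [ 1.e-03 -1.e+00  1.e-04]
 [-1.e-04 -1.e-04 -1.e+00]] 0.32164160518996693
wrist [313.9 198.9] [314.7 185.6]
263 161
side [363.7 164.1] [362.8 175.5]
313 127
top [368.5 188.6] [367.6 191.3]
318 151
```

View pics/c6.png

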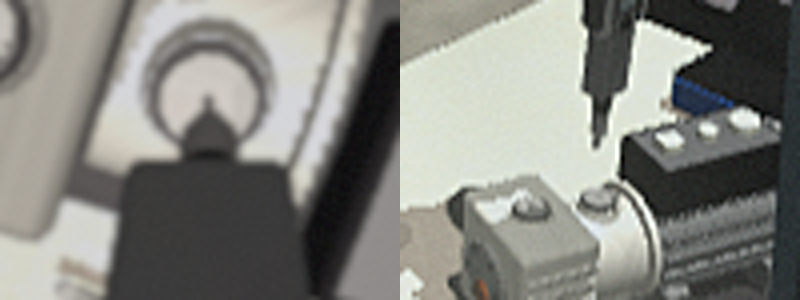

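c6: in the wrist half, the pen tip overlaps the pad near (209,105) in the crop. In the side half, the tip end is at (597,148), i.e. (361.9,163.6). Both suggest the tip is tilted several mm towards +x, so I will measure the pen's tilt from the depth image.

```bash
python3 - <<'E'
from h import *
for k in range(1):
    P=optics.camera_params("wrist");p,d=optics.camera("wrist")
    E=get_obs()["eef_pos"];M=rot()
    v,u=np.mgrid[0:400,0:640]
    f=200/np.tan(np.radians(P["fovy"]/2));a,b=(u-P["cx"])/f,(v-P["cy"])/f;r=np.hypot(a,b)+1e-9;s=np.sin(r)/r
    D=np.stack([a*s,-b*s,-np.cos(r)],-1);X=D*(d/np.cos(r))[...,None]
    V=P["view"];W=(X-V[:3,3])@V[:3,:3]
    L=M.inv().apply((W-E).reshape(-1,3)).reshape(W.shape)  # tool frame
    ok=(d>0)&(abs(L[...,1])<.02)&(abs(L[...,0])<.03)&(L[...,2]>-.07)&(L[...,2]<.125)
    Q=L[ok]
    for z in np.arange(-.06,.125,.006):
        q=Q[abs(Q[:,2]-z)<.003]
        if len(q)>3: print(round(z,3),len(q),"x med/max",q[:,0].__array__().mean().round(4),np.percentile(q[:,0],90).round(4),"y",q[:,1].min().round(4),q[:,1].max().round(4))
E
```

```text
-0.06 155 x med/max 0.0126 0.0133 y -0.02 0.0199
-0.054 1693 x med/max 0.004 0.0126 y -0.02 0.02
-0.048 2085 x med/max 0.0068 0.0124 y -0.02 0.02
-0.042 896 x med/max 0.0101 0.0125 y -0.02 0.02
-0.036 982 x med/max 0.0108 0.0124 y -0.02 0.0197
-0.03 706 x med/max 0.012 0.0126 y -0.02 0.0197
-0.024 618 x med/max 0.0122 0.0129 y -0.02 0.0197
-0.018 572 x med/max 0.0124 0.0132 y -0.02 0.0199
-0.012 484 x med/max 0.0125 0.0134 y -0.0199 0.0195
-0.006 393 x med/max 0.0129 0.0137 y -0.0199 0.0195
-0.0 292 x med/max 0.0134 0.014 y -0.014 0.0138
0.006 259 x med/max 0.0137 0.0142 y -0.0141 0.0138
0.012 237 x med/max 0.0139 0.0144 y -0.0142 0.0139
0.018 224 x med/max 0.0141 0.0147 y -0.0139 0.014
0.024 194 x med/max 0.0145 0.0151 y -0.014 0.0134
0.03 164 x med/max 0.0147 0.0152 y -0.0141 0.0138
0.036 172 x med/max 0.015 0.0156 y -0.0143 0.0135
0.042 153 x med/max 0.0152 0.0158 y -0.0136 0.014
0.048 123 x med/max 0.0155 0.0159 y -0.0133 0.0136
0.054 19 x med/max 0.0153 0.0156 y -0.0127 0.014
0.066 20 x med/max 0.0115 0.0121 y -0.003 0.0035
0.072 28 x med/max 0.0108 0.0116 y -0.0038 0.0051
0.078 41 x med/max 0.0109 0.0121 y -0.0046 0.0052
0.084 35 x med/max 0.0106 0.0119 y -0.0047 0.0069
0.09 20 x med/max 0.0115 0.0126 y -0.004 0.0054
0.102 7 x med/max 0.0095 0.01 y -0.0 0.0033
```

Tool-frame axis: the pen leans 2.5° about the closing axis, its tip is at x +7 mm, and it is 104 mm beyond the TCP. Correct that and come down to about 6 mm above the pad.

In the tool's units: -0.0445 rad / 6.2832 = -0.0071.

```bash
python3 -m jog '[-0.0026, 0.0006, 0.012, 0, -0.0071, 0, 0, -0.0026, 0.0006, 0.025, 0, -0.0071, 0, 0, -0.0026, 0.0006, 0.035, 0, -0.0071, 0, 0, -0.0026, 0.0006, 0.035, 0, -0.0071, 0, 0, -0.0026, 0.0006, 0.035, 0, -0.0071, 0, 0]'
python3 - <<'E'
from h import *
P=optics.camera_params("wrist");p,d=optics.camera("wrist")
E=get_obs()["eef_pos"];print(E)
v,u=np.mgrid[0:400,0:640]
f=200/np.tan(np.radians(P["fovy"]/2));a,b=(u-P["cx"])/f,(v-P["cy"])/f;r=np.hypot(a,b)+1e-9;s=np.sin(r)/r
D=np.stack([a*s,-b*s,-np.cos(r)],-1);X=D*(d/np.cos(r))[...,None];V=P["view"];W=(X-V[:3,3])@V[:3,:3]
L=(W-E).reshape(-1,3);L=L[(d.ravel()>0)&(abs(L[:,1])<.014)&(abs(L[:,0])<.03)]
for z in np.arange(0,-.12,-.006):
    q=L[abs(L[:,2]-z)<.003]
    if len(q)>3: print(round(z,3),len(q),"x",q[:,0].mean().round(4),np.percentile(q[:,0],90).round(4),"y",q[:,1].min().round(4),q[:,1].max().round(4))
for n in ("wrist","side"):
    im=p if n=="wrist" else optics.camera("side")[0]
    c=proj(optics.camera_params(n),np.array([.5765,-.1514,.12]),n=="wrist");x,y=int(c[0])-25,int(c[1])-25;print(n,c,x,y)
    k=cv2.resize(im[y:y+50,x:x+50],None,fx=8,fy=8,interpolation=cv2.INTER_CUBIC);A=k if n=="wrist" else np.hstack([A,k])
cv2.imwrite("pics/c7.png",A)
E
```

```text
time_s: 14.22
eef_pos: [0.5741, -0.1522, 0.23]
eef_rot: [0.0, 1.0, -0.0, -0.022]
wrist_force: [0.0, -0.2, -0.4]
opening: 0.322
grasp_force: 60.7
[ 0.57423298 -0.15223422  0.23030892]
0.0 306 x 0.0132 0.0137 y -0.0137 0.0137
-0.006 257 x 0.0132 0.0138 y -0.0136 0.0139
-0.012 241 x 0.0131 0.0137 y -0.0139 0.0138
-0.018 215 x 0.0132 0.0137 y -0.0139 0.0139
-0.024 180 x 0.0132 0.0137 y -0.0134 0.0136
-0.03 194 x 0.0132 0.0137 y -0.0138 0.0139
-0.036 172 x 0.0133 0.0137 y -0.0135 0.0137
-0.042 130 x 0.0131 0.0135 y -0.0138 0.0136
-0.048 144 x 0.0131 0.0136 y -0.0137 0.0133
-0.054 40 x 0.013 0.0134 y -0.0139 0.0128
-0.066 18 x 0.0083 0.009 y -0.0035 0.0022
-0.072 28 x 0.0075 0.0083 y -0.0051 0.0037
-0.078 37 x 0.0072 0.0082 y -0.0052 0.0046
-0.084 40 x 0.0066 0.0083 y -0.0069 0.0047
-0.09 22 x 0.0074 0.0084 y -0.0055 0.0039
-0.102 7 x 0.0049 0.0056 y -0.0033 -0.0
-0.108 399 x 0.0044 0.0108 y -0.0103 0.012
-0.114 373 x 0.0083 0.0162 y -0.014 0.0138
wrist [312.8590372  188.33307668] 287 163
side [362.78490875 175.50632741] 337 150
```

View pics/c7.png

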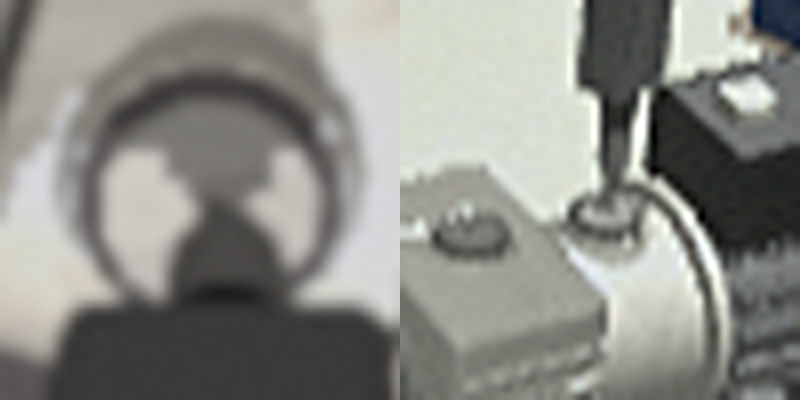

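```bash
python3 - <<'E'
from h import *
P=optics.camera_params("wrist");p,d=optics.camera("wrist")
E=get_obs()["eef_pos"];print(E)
v,u=np.mgrid[0:400,0:640]
f=200/np.tan(np.radians(P["fovy"]/2));a,b=(u-P["cx"])/f,(v-P["cy"])/f;r=np.hypot(a,b)+1e-9;s=np.sin(r)/r
D=np.stack([a*s,-b*s,-np.cos(r)],-1);X=D*(d/np.cos(r))[...,None];V=P["view"];W=((X-V[:3,3])@V[:3,:3]).reshape(-1,3)
q=W[(d.ravel()>0)&(np.hypot(W[:,0]-.5765,W[:,1]+.1514)<.016)&(W[:,2]>.1155)&(W[:,2]<.1235)]
print(len(q),np.median(q[:,2]),q.min(0),q.max(0))
# circle fit to hull edge points
h=cv2.convexHull(q[:,:2].astype(np.float32)).reshape(-1,2);print(cv2.minEnclosingCircle(h))
t=W[(d.ravel()>0)&(np.hypot(W[:,0]-.5765,W[:,1]+.1522)<.008)&(W[:,2]>.124)&(W[:,2]<.137)];print(len(t),t.round(4).tolist()[:30])
E
```

```text
[ 0.574282   -0.15223079  0.23046725]
744 0.11965483923217718 [ 0.56470001 -0.16629929  0.11550856] [ 0.59161899 -0.1359356   0.1222838 ]
((0.5768535733222961, -0.15136301517486572), 0.015930362045764923)
7 [[0.5798, -0.1524, 0.1287], [0.5801, -0.1532, 0.1296], [0.5796, -0.154, 0.1282], [0.579, -0.1548, 0.1291], [0.5789, -0.1557, 0.1288], [0.5784, -0.1548, 0.1297], [0.5784, -0.1557, 0.1298]]
```

```bash
python3 -m jog '[0, -0.0013, 0, 0, 0, 0, 0, 0, -0.0013, 0.002, 0, 0, 0, 0, 0, -0.0013, 0.004, 0, 0, 0, 0, 0, -0.0013, 0.0055, 0, 0, 0, 0, 0, -0.0013, 0.0055, 0, 0, 0, 0, 0, -0.0013, 0.0055, 0, 0, 0, 0]'
python3 -c "
from bench import get_obs;o=get_obs();print(o['eef_pos'],o['wrist_force'])"
```

```text
time_s: 15.12
eef_pos: [0.5738, -0.1508, 0.2245]
eef_rot: [0.0, 1.0, -0.0, -0.022]
wrist_force: [0.7, 0.2, 0.4]
opening: 0.325
grasp_force: 60.8
[ 0.57384603 -0.15079364  0.22454335] [0.74902154 0.22576695 0.41217362]
```

```bash
python3 -m jog '[0, 0, 0.001, 0, 0, 0, 0, 0, 0, 0.002, 0, 0, 0, 0, 0, 0, 0.002, 0, 0, 0, 0]'; python3 -m jog '[0, 0, 0.001, 0, 0, 0, 0, 0, 0, 0.001, 0, 0, 0, 0, 0, 0, 0.001, 0, 0, 0, 0]'
```

```text
time_s: 15.5
eef_pos: [0.5738, -0.1508, 0.2225]
eef_rot: [0.0, 1.0, -0.0, -0.022]
wrist_force: [-0.3, 0.9, 1.4]
opening: 0.318
grasp_force: 61.0
time_s: 15.88
eef_pos: [0.5737, -0.1508, 0.2215]
eef_rot: [0.0, 1.0, -0.0, -0.022]
wrist_force: [-0.2, -0.0, 2.7]
opening: 0.324
grasp_force: 61.1
```

```bash
for i in 1 2 3 4 5 6; do python3 -m jog '[0, 0, 0, 0, 0, 0, 0]' | grep -E "wrist|eef_pos"; done
```

```text
eef_pos: [0.5737, -0.1508, 0.2215]
wrist_force: [-0.0, 1.3, 2.5]
eef_pos: [0.5737, -0.1508, 0.2214]
wrist_force: [0.5, 0.6, 3.1]
eef_pos: [0.5737, -0.1508, 0.2214]
wrist_force: [0.1, 0.1, 2.8]
eef_pos: [0.5737, -0.1508, 0.2213]
wrist_force: [0.2, 0.7, 2.1]
eef_pos: [0.5737, -0.1508, 0.2213]
wrist_force: [0.7, 0.1, 2.8]
eef_pos: [0.5737, -0.1508, 0.2213]
wrist_force: [1.3, -0.5, 2.7]
```

```bash
python3 - <<'E'
from h import *
P=optics.camera_params("wrist");p,d=optics.camera("wrist")
E=get_obs()["eef_pos"]
v,u=np.mgrid[0:400,0:640]
f=200/np.tan(np.radians(P["fovy"]/2));a,b=(u-P["cx"])/f,(v-P["cy"])/f;r=np.hypot(a,b)+1e-9;s=np.sin(r)/r
D=np.stack([a*s,-b*s,-np.cos(r)],-1);X=D*(d/np.cos(r))[...,None];V=P["view"];W=(X-V[:3,3])@V[:3,:3]
L=(W-E).reshape(-1,3);L=L[(d.ravel()>0)&(abs(L[:,1])<.0145)&(abs(L[:,0])<.03)]
for z in (-.006,-.024,-.042,-.048,-.054,-.072,-.078,-.084,-.09,-.096):
    q=L[abs(L[:,2]-z)<.003]; print(z,len(q),q[:,0].mean().round(4),np.percentile(q[:,0],90).round(4),q[:,1].min().round(4),q[:,1].max().round(4))
S=optics.camera("side")[0]
A=[]
for n,im,k,w,h in(("wrist",p,8,50,50),("side",S,8,50,50)):
    c=proj(optics.camera_params(n),np.array([.5765,-.1514,.12]),n=="wrist");x,y=int(c[0])-25,int(c[1])-25
    A.append(cv2.resize(im[y:y+h,x:x+w],None,fx=k,fy=k,interpolation=cv2.INTER_CUBIC))
cv2.imwrite("pics/c8.png",np.hstack(A))
E
```

```text
-0.006 259 0.0134 0.0139 -0.0138 0.0141
-0.024 181 0.0134 0.0139 -0.0133 0.0139
-0.042 130 0.0133 0.0138 -0.014 0.0135
-0.048 142 0.0133 0.0138 -0.0138 0.0132
-0.054 31 0.0131 0.0133 -0.0112 0.012
-0.072 30 0.0076 0.0086 -0.0052 0.0044
-0.078 37 0.0075 0.0084 -0.0053 0.0045
-0.084 38 0.0067 0.0082 -0.007 0.0046
-0.09 26 0.0073 0.0084 -0.0055 0.0047<stdin>:9: RuntimeWarning: Mean of empty slice.
  ret = ret.dtype.type(ret / rcount)
Traceback (most recent call last):
IndexError: index -1 is out of bounds for axis 0 with size 0
```

Still upright, and the axis passes through (0.576,-0.151), the pad's centre. One last look.

```bash
python3 - <<'E'
from h import *
A=[]
for n in("wrist","side"):
    im=optics.camera(n)[0];c=proj(optics.camera_params(n),np.array([.5765,-.1514,.12]),n=="wrist");x,y=int(c[0])-25,int(c[1])-25;print(c,x,y)
    A.append(cv2.resize(im[y:y+50,x:x+50],None,fx=8,fy=8,interpolation=cv2.INTER_CUBIC))
cv2.imwrite("pics/c8.png",np.hstack(A))
E
```

```text
[314.61646355 191.08781397] 289 166
[362.78490875 175.50632741] 337 150
```

View pics/c8.png

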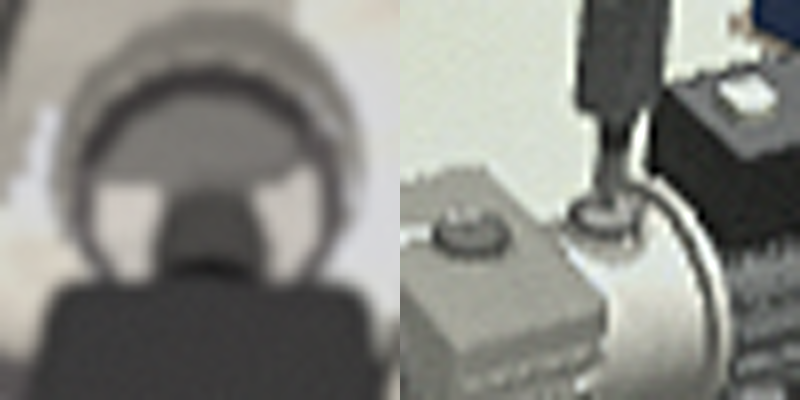

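c8: the pen stands upright on the bearing pad, with the sleeve centred at column 211 and the pad at 210, and the tip is on the pad in the side view too. Handing in.

```bash
python3 -c "
from bench import workorder,get_obs
o=get_obs();print(o['time_s'],o['eef_pos'],o['wrist_force']);print(workorder.hand_in())"
```

```text
16.775 [ 0.57367012 -0.15081854  0.22135219] [ 0.56328839 -0.00304853  2.93587128]
the job is handed in; nothing more can be done
None
```

I pressed the power key, let go, then pressed full speed (both felt fully down); the job was handed in at 16.8 s with the pen upright on the middle of the bearing pad, its tip pressed in an estimated 2–4 mm of its 8 mm.

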